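Lever open the chest's trapdoor

TASK

Open the heavy steel trapdoor of the low green chest and hold it open. First push the black case that lies on the trapdoor back onto the blue fixed shelf behind it, clear of the trapdoor; then press the yellow pad at the long end of the lever down as far as it goes, onto the rubber stop, so that its short end raises the trapdoor, and finish while still holding the pad down. Only push and press with the fingers: do not grip or lift the case, the lever or the trapdoor itself, and leave the jar, the red spool and the tape measure alone.

Things in the scene. Friction and masses are not known exactly. Their poses are not given: they have to be found in the camera images.
- chest: Low green steel chest with a lever stand on its right, fixed, at a different place and yaw each time. Origin on the bench; x points away from the robot, y left at yaw 0. Chest x -135 to 135, y -5 to 160 mm; its top (trapdoor and shelf, flush) at z 62 mm. Bare steel trapdoor x -129 to 9, y 0 to 120 mm, hinged along its left edge y = 120.
- shelf (a point): Centre of the chest's blue fixed shelf, behind the trapdoor; axes as the chest's. The shelf spans x 12 to 130, y 0 to 155 mm in the chest's frame, at z 62 mm, with a rim 14 mm high on its left, right and far edges, open and flush towards the trapdoor.
- stop (a point): Centre of the top of the rubber stop (24 mm wide) under the lever's long end; at x -60, y -230, z 27.5 mm in the chest's frame. It stands on the stand's foot plate (6 mm thick, x -98 to -22, y -305 to -5 mm in the chest's frame).
- lever: Loose dark steel lever. Its crosswise pin (12 mm) rests in open-topped notches of two cheeks (88 mm high), at x -60, y -80, z 70 mm in the chest's frame. Origin on the pin; axes start parallel to the chest's. Short end (+y, 55 mm) lies under the trapdoor's lip; long end (-y, 200 mm to the pad's centre, bar 24 mm wide) rises outward by 20 degrees at the start.
- press_pad (a point): Centre of the top face of the yellow pad (44 mm across, 52 mm along the lever, 8 mm thick) at the lever's long end: z 142 mm at the start, 26 mm when fully pressed. It moves on an arc about the pin, turning 34 degrees in all (at the end it slopes down 14 degrees outward). Pressing takes about 3 to 8 N, more only at the stop.
- trapdoor (a joint): Opening angle of the trapdoor about its left edge (rad): 0 shut, about 0.25 with the lever fully pressed. It weighs about 4.5 kg and falls shut when the lever is let go.
- trapdoor_lip (a point): Middle of the outer top edge of the trapdoor's lip, the 60 mm wide tongue that sticks out over the lever's short end; 62 mm above the bench when shut.
- black_case: Small shut black plastic case with a grey lid, 60 x 82 x 31 mm (its x, y, z), loose, lying flat on the trapdoor at the start, turned up to 0.35 rad from the chest. Origin at the centre of its underside. It weighs about 0.1 kg and slides when pushed.
- screw_jar: Small jar with a black lid, 45 mm wide, 105 mm tall, on the bench behind the lever; a bystander. Origin at the centre of its underside.
- red_spool: Red flat spool, 68 mm wide, 19 mm tall, on the bench behind the lever; a bystander. Origin at the centre of its underside.
- tape_measure: Yellow tape measure, 33 x 85 x 62 mm, on the bench right of the lever's long end; a bystander. Origin at the centre of its underside.
Not all that is in view belongs to the job. Leave any pink or turquoise look-alike of the black_case alone.

How it is judged (in metres and radians):
On the way, in this order (a step that is already met when the one before it is completed fails the run):
1. the black case lies on the blue shelf, clear of the trapdoor, which is still shut (x of black_case in the frame of chest above 0.038 m and value of joint trapdoor below 0.03 rad), for 0.2 s.
2. the lever has raised the trapdoor fully (value of joint trapdoor above 0.21 rad and contact force between lever and trapdoor above 2 N), for 0.2 s.
At the end, for the whole second after the job is handed in: The fingers press the lever (over 1 N); the lever alone holds the trapdoor raised by at least 0.21 rad, its pin still in the notches; the black case rests flat on the blue shelf, its centre at least 26 mm behind the shelf's front edge, height within 5 mm (all of step 2 and contact force between the fingers and lever above 1 N and contact force between each of the arm, the fingers and trapdoor below 0.5 N and distance between lever and chest below 0.135 m and x of black_case in the frame of chest above 0.038 m and z of black_case in the frame of chest between 0.057 and 0.067 m and angle between black_case's own z axis and vertical below 0.08 rad and linear speed of black_case below 0.02 m/s); the arm keeps its last pose, push and grip.
It fails at once if the black case was lifted more than 15 mm or knocked off the chest (z of black_case in the frame of chest above 0.077 m or z of black_case in the frame of chest below 0.045 m).
It fails at once if the trapdoor was raised with the case still on it (value of joint trapdoor above 0.08 rad and x of black_case in the frame of chest below 0.03 m).
It fails at once if the lever was lifted out of its notches (distance of lever from where it was at the start of the episode above 0.015 m).
It fails at once if the trapdoor was raised with the hand instead of the lever (value of joint trapdoor above 0.05 rad and contact force between any of the fingers, the arm and trapdoor above 3 N).
It fails at once if a bystander was moved (distance of any of screw_jar, red_spool, tape_measure from where it was at the start of the episode above 0.03 m).
It also fails if it takes over 48 s, if anything falls off the work surface, if the arm or the gripper's body presses on something with over 40 N, if the wrist force passes 120 N, or if a joint passes its speed limit or range.

ROBOT

A 7-joint arm with a two-finger parallel gripper is mounted at the origin on a cart in front of the work surface, level with it; the furniture and walls round the work are solid. World frame = base frame: x ahead of the robot, y to its left, z up, the work surface at z = 0. Lengths are in mm, angles in rad, forces in N, time in s.
With the tool pointing down it reaches from about 425 to 825 mm from the base axis. Payload 3.6 kg.
Tool frame: the origin (TCP) lies at the very end of the fingers, on their centre line; the grasp point (between the pads) lies 19 mm behind it; z points along the fingers, y is the line along which they close (so a half turn about z gives the same grasp; the last joint's range is limited). The gripper opens to 93 mm and grips with 3 to 60 N. Pads are 15 mm wide; open, the fingers measure 128 mm over their backs; the gripper's body (75 mm by 188 mm) begins 65 mm behind the grasp point.
Start: joints at [1.123, 0.615, -0.013, 1.423, 0.008, 1.103, -0.04], TCP at [266.12, -592.994, 218.64] pointing down, gripper open.
Joint ranges: [-3.12, 3.12], [-0.3, 2.06], [-1.34, 1.32], [0.26, 2.42], [-1.36, 4.5], [0.01, 1.98], [-2.84, 2.84]. Speed limits (rad/s): [2.79, 2.79, 3.14, 3.14, 3.14, 3.14, 3.14].

INTERFACE

Orientations are given as a unit quaternion [x, y, z, w].
In Python, from station import bot gives the robot as it stands. The module is installed in compiled form; this text tells all that it offers.
- The arm moves only by the tool drive_tool, never from a script. Its argument "plan" is a list of rows, each an object with "offset": the shift along the tool's x, y, z in m, a list of three; "twist": the turn about the tool's z in rad. A call has 1 to 20 rows; each row is the pose to reach, as a shift and turn from the pose commanded when the call began, along the tool's axes at that moment; what a row does not reach only later rows make up. A row lasts 1/8 s, in which the tool goes at most 62.5 mm and 10.7 degrees, less where a joint would pass 70% of its speed; a pose out of reach is approached as far as the arm can. A call with a gripper value outside its range is refused whole. "fingers" is the finger opening in m, from 0 to 0.093, set as the call begins (left out, the last holds). The fingers move at their own pace and stop on an object; the grip force is fixed at half the most. Time passes only in rows, so rows that repeat a pose let the fingers close. It gives the time, the measured TCP pose, the force and the opening at its end, in the units of the state.
- bot.get_state(): the state, without advancing time (a new reading comes with each control period).
- bot.grab_frame(name): name is "side" or "top"; returns the picture (420x560x3 uint8, red, green, blue); there is no depth.
- bot.calibration(name): a dict with "K" (3x3 intrinsics, pixels), "k1" (the pictures are not rectified: a ray, as slopes to the right and down, at radius r is drawn at 1 + k1 r^2 times it, then the intrinsics apply), "world_to_cam" (4x4, takes a point from world to camera coordinates). Camera axes: x right, y down, z forward; pixel columns grow to the right and rows downward; lengths in mm; the calibration is good to about 2 mm. A picture is of the moment at which its call begins. calibration takes no time and is no camera call.
- bot.finish_job(): hands the job in, once; it reports no verdict.
The state is a dict: "time_s": time; "q": joint angles; "qvel": joint speeds; "joint_efforts": joint torques, N m; "ee_pos": TCP position; "tool_rot": TCP orientation; "ft_force": force on the tool from outside, world axes, zero at the start; "wrist_torque": the same for the moment, N m; "opening": opening from 0.0 (shut) to 1.0 (fully open).
Only numpy, scipy, OpenCV 4.12 (cv2) and the standard library are available. Lean on these libraries where they do the work, as an engineer would, in place of code of your own. Each camera call takes 0.05 s, during which the arm holds its last target. There are 200 camera calls.

## Working session

There is one attempt and no reset: what is moved stays moved. The work goes in short steps, Python scripts to look and compute and a tool call to move; the robot and the scene stay as the last step left them, time stands still between calls to the robot, and variables do not carry over. Pictures are saved under pics/ and viewed, on a budget of 10 in all, crops included, one or two more only if the job needs it, and the job is handed in when it is done.

Besides the shell and the picture viewer there is one more tool, called as a command line: name --argument value ..., lists and objects as JSON in quotes. drive_tool: Moves the arm, as the interface text tells. Its arguments: {"type":"object","properties":{"plan":{"type":"array","items":{"type":"object","properties":{"offset":{"type":"array","items":{"type":"number"}},"twist":{"type":"number"}}}},"fingers":{"type":"number"}},"required":["plan"]}

```bash
mkdir -p pics
cat > h.py <<'E'
import numpy as np, cv2
from station import bot
def cal(n):
    c=bot.calibration(n); return np.array(c["K"]),c["k1"],np.array(c["world_to_cam"])
def ray(n,u,v):
    K,k1,T=cal(n)
    s=np.linalg.inv(K)@[u,v,1]; d=s[:2]; r=np.linalg.norm(d); x=r
    for _ in range(30): x=r/(1+k1*x*x)
    d=d*(x/r if r>0 else 1)
    R,t=T[:3,:3],T[:3,3]
    return -R.T@t, R.T@np.array([d[0],d[1],1])
def onz(n,u,v,z):
    o,d=ray(n,u,v); return o+d*(z-o[2])/d[2]
def proj(n,p):
    K,k1,T=cal(n); c=T[:3,:3]@np.array(p,float)+T[:3,3]; s=c[:2]/c[2]; s=s*(1+k1*(s@s)); return (K@[s[0],s[1],1])[:2]
def tri(a,b):
    (o1,d1),(o2,d2)=ray("side",*a),ray("top",*b)
    A=np.stack([d1,-d2],1); s=np.linalg.lstsq(A,o2-o1,rcond=None)[0]
    p,q=o1+s[0]*d1,o2+s[1]*d2; return (p+q)/2,np.linalg.norm(p-q)
E
python3 - <<'E'
from h import *
ims=[bot.grab_frame(n) for n in("top","side")]
for n,i in zip(("top","side"),ims):
    cv2.imwrite(f"pics/{n}0.png",cv2.cvtColor(i,cv2.COLOR_RGB2BGR)); print(n,ray(n,280,210))
s=bot.get_state();print({k:np.round(s[k],3) for k in("time_s","ee_pos","tool_rot","ft_force","opening")})
E
```

```text
top (array([ 409.4320441 ,  -14.96589887, 1007.41299042]), array([ 0.17540221, -0.01172753, -0.98446453]))
side (array([367.40188514, 660.41306079, 726.89243729]), array([ 0.20853679, -0.71500053, -0.66746021]))
{'time_s': np.float64(0.1), 'ee_pos': array([ 265.821, -592.389,  217.614]), 'tool_rot': array([ 0.978,  0.209, -0.   , -0.001]), 'ft_force': array([-0.305, -0.541,  0.637]), 'opening': np.float64(1.001)}
```

View pics/top0.png

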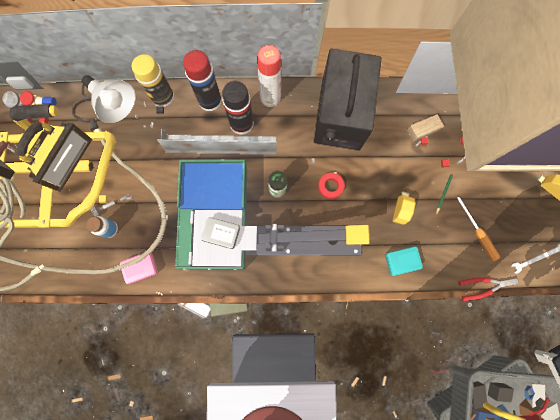

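View pics/side0.png

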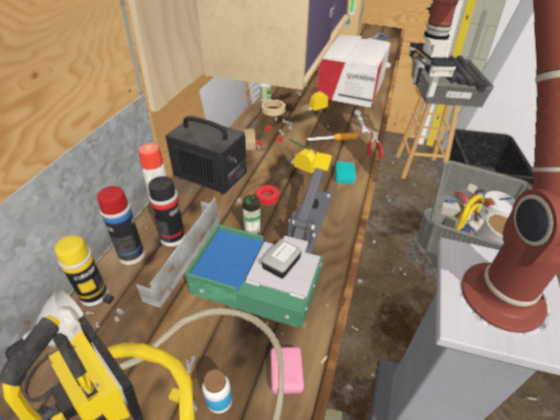

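The top view (x up, y left) shows the chest at about (212,215), its shelf at (212,186), and the pad at (357,235). Case look-alikes: pink block (138,268), turquoise block (404,261), and the grey-lidded case on the trapdoor (221,232), which I choose. Next I measure it and check it in a close crop.

Run:
```python
from h import *
im=cv2.imread("pics/top0.png"); hsv=cv2.cvtColor(im,cv2.COLOR_BGR2HSV)
def big(m,x0,y0,x1,y1):
    k=np.zeros_like(m);k[y0:y1,x0:x1]=m[y0:y1,x0:x1]
    c=max(cv2.findContours(k,0,2)[0],key=cv2.contourArea);return c
def corners(c,z):
    b=cv2.boxPoints(cv2.minAreaRect(c.astype(np.float32)))
    return b,np.array([onz("top",*p,z) for p in b])
blue=cv2.inRange(hsv,(100,120,60),(125,255,255));green=cv2.inRange(hsv,(55,70,20),(95,255,255));yel=cv2.inRange(hsv,(20,130,100),(35,255,255))
for n,m,bx,z in(("blue",blue,(170,150,255,215),62),("pad",yel,(335,215,380,255),142),("green",green,(165,150,255,280),62)):
    c=big(m,*bx);b,w=corners(c,z);print(n,np.round(b,1).tolist(),np.round(w[:,:2]).tolist(),"ctr",np.round(w.mean(0)),"sides",np.round(np.linalg.norm(np.diff(w,axis=0),axis=1)))
cv2.imwrite("pics/crop1.png",cv2.resize(im[150:280,165:385],None,fx=3.6,fy=3.6,interpolation=2))
```

```text
blue [[180.0, 208.0], [180.0, 163.0], [242.0, 163.0], [242.0, 208.0]] [[586.0, 222.0], [703.0, 226.0], [700.0, 68.0], [584.0, 68.0]] ctr [643. 146.  62.] sides [117. 158. 116.]
pad [[346.0, 225.0], [368.0, 225.0], [368.0, 244.0], [346.0, 244.0]] [[527.0, -174.0], [527.0, -224.0], [484.0, -222.0], [484.0, -172.0]] ctr [ 505. -198.  142.] sides [50. 43. 50.]
green [[175.60000610351562, 264.8999938964844], [177.89999389648438, 158.60000610351562], [245.1999969482422, 160.0], [242.8000030517578, 266.3999938964844]] [[446.0, 229.0], [714.0, 232.0], [708.0, 60.0], [441.0, 65.0]] ctr [577. 147.  62.] sides [269. 172. 267.]
```

View pics/crop1.png

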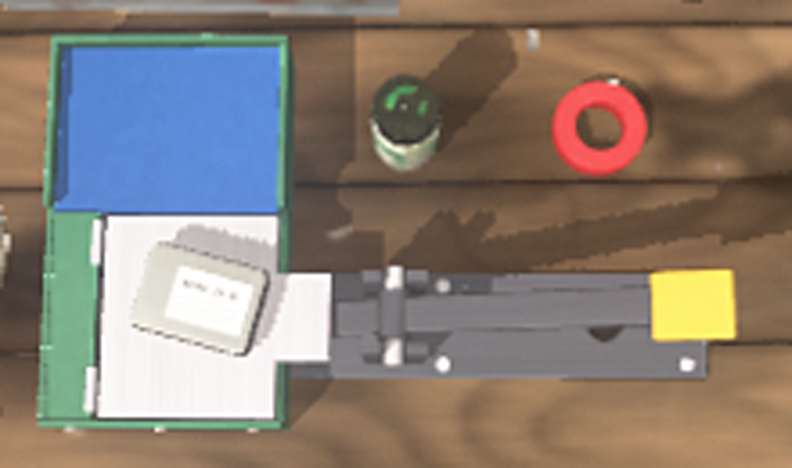

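The crop shows the grey-lidded case on the bare trapdoor, centred near crop (200,297). Its long side runs mostly across the chest (y), and the shelf ahead is clear. I turn these corners into world points.

Run:
```python
from h import *
w=lambda x,y,z:onz("top",165+(x+.5)/3.6-.5,150+(y+.5)/3.6-.5,z)
td=np.array([w(*p,62) for p in((104,214),(277,214),(277,418),(98,418))])
ref=np.array([(9,120),(9,0),(-129,0),(-129,120)],float)
M,_=cv2.estimateAffinePartial2D(ref,td[:,:2]);print(np.round(td),"scale",np.hypot(M[0,0],M[1,0]))
sh=np.array([w(*p,62) for p in((277,212),(277,45))]);print("shelf right edge",np.round(sh))
pad=np.array([w(*p,142) for p in((650,270),(735,270),(735,340),(652,340))]);print("pad",np.round(pad))
# combine: chest pts and pad centre, nominal pad x=-60,y=-80-200cos20..
padn=np.array([-60,-80-200*np.cos(np.radians(20))-8*0.34])
A=np.vstack([ref,[padn]]);B=np.vstack([td[:,:2],pad[:,:2].mean(0)])
ca,cb=A.mean(0),B.mean(0);U,S,Vt=np.linalg.svd((A-ca).T@(B-cb));R=(U@Vt).T;t=cb-R@ca
print("yaw",np.arctan2(R[1,0],R[0,0]),"origin",t,"res",np.round(A@R.T+t-B,1).tolist(),"pad ctr",pad.mean(0))
c=np.array([w(*p,93) for p in((160,240),(268,268),(243,354),(132,324))])
print("case sides",np.linalg.norm(np.diff(c,axis=0),axis=1)); print("corners chest frame",np.round((c[:,:2]-t)@R).tolist(),"ctr",((c.mean(0)[:2]-t)@R).round(), c.mean(0).round())
q=lambda x,y:(R@[x,y]+t).round(1)
for n,p in(("case ctr goal",(70,60)),("stop",(-60,-230))):print(n,q(*p))
print("side pad proj",proj("side",[*pad.mean(0)[:2],142]))
s=bot.get_state();x,y,z,ww=s["tool_rot"]
from scipy.spatial.transform import Rotation as Ro
print(Ro.from_quat(s["tool_rot"]).as_matrix().round(3))
```

```text
Traceback (most recent call last):
cv2.error: OpenCV(4.12.0) /io/opencv/modules/calib3d/src/ptsetreg.cpp:1108: error: (-215:Assertion failed) count >= 0 && to.checkVector(2) == count in function 'estimateAffinePartial2D'
```

Run:
```python
from h import *
from scipy.spatial.transform import Rotation as Ro
w=lambda x,y,z:onz("top",165+(x+.5)/3.6-.5,150+(y+.5)/3.6-.5,z)
td=np.array([w(*p,62) for p in((104,214),(277,214),(277,418),(98,418))])
ref=np.array([(9,120),(9,0),(-129,0),(-129,120)],float)
print(np.round(td).tolist())
pad=np.array([w(*p,142) for p in((650,270),(735,270),(735,340),(652,340))]);print("pad",np.round(pad).tolist())
padn=np.array([-60,-80-200*np.cos(np.radians(20))-8*0.34])
A=np.vstack([ref,[padn]]);B=np.vstack([td[:,:2],pad[:,:2].mean(0)])
ca,cb=A.mean(0),B.mean(0);U,S,Vt=np.linalg.svd((A-ca).T@(B-cb));R=(U@Vt).T;t=cb-R@ca
print("yaw",np.arctan2(R[1,0],R[0,0]),"origin",t,"res",np.round(A@R.T+t-B,1).tolist(),"pad ctr",pad.mean(0))
c=np.array([w(*p,93) for p in((160,240),(268,268),(243,354),(132,324))])
print("case sides",np.linalg.norm(np.diff(c,axis=0),axis=1)); print("corners chest",np.round((c[:,:2]-t)@R).tolist(),"ctr",((c.mean(0)[:2]-t)@R).round(), c.mean(0).round())
q=lambda x,y:(R@[x,y]+t).round(1)
for n,p in(("goal",(70,60)),("stop",(-60,-230))):print(n,q(*p))
print("side pad proj",proj("side",[*pad.mean(0)[:2],142]))
print(Ro.from_quat(bot.get_state()["tool_rot"]).as_matrix().round(3))
```

```text
[[583.0, 188.0, 62.0], [581.0, 69.0, 62.0], [442.0, 69.0, 62.0], [443.0, 189.0, 62.0]]
pad [[528.0, -172.0, 142.0], [527.0, -226.0, 142.0], [483.0, -223.0, 142.0], [484.0, -171.0, 142.0]]
yaw -0.016361515783106177 origin [571.2442842   68.49700523] res [[-0.7, -0.1], [-1.1, -0.5], [0.0, 2.1], [0.8, 1.5], [1.1, -2.9]] pad ctr [ 505.772179   -198.20041155  142.        ]
case sides [74.53749015 58.84374274 76.05683368]
corners chest [[-13.0, 75.0], [-32.0, 3.0], [-89.0, 18.0], [-69.0, 92.0]] ctr [-51.  47.] [521. 116.  93.]
goal [642.2 127.3]
stop [ 507.5 -160.5]
side pad proj [321.03081977 159.7575535 ]
[[ 0.912  0.409 -0.001]
 [ 0.409 -0.912  0.002]
 [-0.    -0.002 -1.   ]]
```

Measurements agree: trapdoor 139 x 120 mm, pad 44 x 52 mm and residuals up to 3 mm. The chest is at (571,68.5) with yaw -0.016. The case centre is at chest (-51,47), turned about -0.26. I will push with two fingers at yaw about +0.15, so the case also drifts left, away from the right rim.

drive_tool --plan '[{"offset":[0.308,-0.238,0],"twist":0.1},{"offset":[0.308,-0.238,0],"twist":0.2},{"offset":[0.308,-0.238,0],"twist":0.288},{"offset":[0.308,-0.238,0],"twist":0.288},{"offset":[0.308,-0.238,0],"twist":0.288},{"offset":[0.308,-0.238,0],"twist":0.288},{"offset":[0.308,-0.238,0],"twist":0.288},{"offset":[0.461,-0.575,0],"twist":0.288},{"offset":[0.461,-0.575,0],"twist":0.288},{"offset":[0.461,-0.575,0],"twist":0.288},{"offset":[0.461,-0.575,0],"twist":0.288},{"offset":[0.461,-0.575,0],"twist":0.288},{"offset":[0.461,-0.575,0],"twist":0.288},{"offset":[0.461,-0.575,0],"twist":0.288},{"offset":[0.461,-0.575,0],"twist":0.288},{"offset":[0.461,-0.575,0],"twist":0.288}]' --fingers 0.04

```text
time_s: 2.1
ee_pos: [451.5, 117.9, 218.5]
tool_rot: [0.998, 0.065, -0.0, 0.001]
ft_force: [-0.8, -1.1, 0.0]
opening: 0.431
```

drive_tool --plan '[{"offset":[0,0,0.06],"twist":0},{"offset":[0,0,0.11],"twist":0},{"offset":[0,0,0.135],"twist":0},{"offset":[0,0,0.146],"twist":0},{"offset":[0,0,0.146],"twist":0},{"offset":[0,0,0.146],"twist":0}]'

```text
time_s: 2.85
ee_pos: [452.3, 120.2, 73.8]
tool_rot: [0.998, 0.066, 0.001, -0.0]
ft_force: [-0.4, -0.5, 0.7]
opening: 0.431
```

Run:
```python
from h import *
a=cv2.cvtColor(bot.grab_frame("top"),cv2.COLOR_RGB2BGR)[140:290,150:350];b=cv2.cvtColor(bot.grab_frame("side"),cv2.COLOR_RGB2BGR)[190:340,170:370]
cv2.imwrite("pics/p2.png",cv2.resize(np.hstack([a,b]),None,fx=2,fy=2,interpolation=2))
print(bot.get_state()["ee_pos"],bot.get_state()["ft_force"])
```

```text
[452.14136081 120.47225143  73.77057667] [ 0.2543837  -0.01901964  0.06725475]
```

View pics/p2.png

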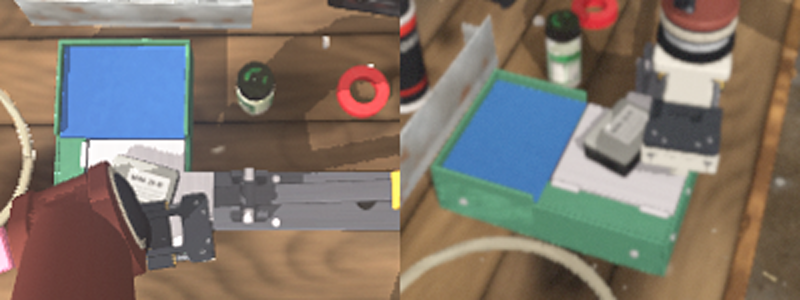

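The fingers are just on the robot's side of the case, clear of it and free of force. Now I push.

drive_tool --plan '[{"offset":[0.007,0,0.002],"twist":0},{"offset":[0.014,0,0.002],"twist":0},{"offset":[0.021,0,0.002],"twist":0},{"offset":[0.028,0,0.002],"twist":0},{"offset":[0.035,0,0.002],"twist":0},{"offset":[0.042,0,0.002],"twist":0},{"offset":[0.049,0,0.002],"twist":0},{"offset":[0.056,0,0.002],"twist":0},{"offset":[0.063,0,0.002],"twist":0},{"offset":[0.07,0,0.002],"twist":0},{"offset":[0.077,0,0.002],"twist":0},{"offset":[0.084,0,0.002],"twist":0},{"offset":[0.091,0,0.002],"twist":0},{"offset":[0.098,0,0.002],"twist":0},{"offset":[0.105,0,0.002],"twist":0},{"offset":[0.11,0,0.002],"twist":0},{"offset":[0.11,0,0.002],"twist":0}]'

```text
time_s: 5.08
ee_pos: [561.3, 135.1, 70.7]
tool_rot: [0.998, 0.067, 0.001, -0.0]
ft_force: [-0.2, -0.2, 0.6]
opening: 0.429
```

Run:
```python
from h import *
a=cv2.cvtColor(bot.grab_frame("top"),cv2.COLOR_RGB2BGR)[140:290,150:350];b=cv2.cvtColor(bot.grab_frame("side"),cv2.COLOR_RGB2BGR)[190:340,170:370]
cv2.imwrite("pics/p3.png",cv2.resize(np.hstack([a,b]),None,fx=2,fy=2,interpolation=2))
```

```text
(no output)
```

View pics/p3.png

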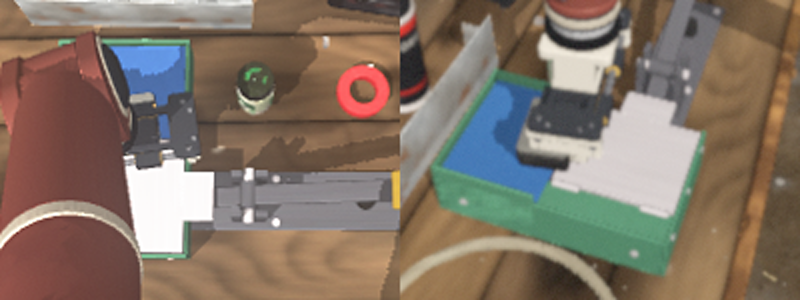

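The case has moved onto the shelf's front part and the trapdoor is shut. I push 45 mm more, then back off and rise.

drive_tool --plan '[{"offset":[0.006,0,0],"twist":0},{"offset":[0.012,0,0],"twist":0},{"offset":[0.018,0,0],"twist":0},{"offset":[0.024,0,0],"twist":0},{"offset":[0.03,0,0],"twist":0},{"offset":[0.036,0,0],"twist":0},{"offset":[0.042,0,0],"twist":0},{"offset":[0.045,0,0],"twist":0},{"offset":[0.045,0,0],"twist":0},{"offset":[0.045,0,0],"twist":0},{"offset":[0.035,0,0],"twist":0},{"offset":[0.01,0,0],"twist":0},{"offset":[-0.03,0,0],"twist":0},{"offset":[-0.03,0,-0.06],"twist":0},{"offset":[-0.03,0,-0.12],"twist":0},{"offset":[-0.03,0,-0.16],"twist":0},{"offset":[-0.03,0,-0.16],"twist":0},{"offset":[-0.03,0,-0.16],"twist":0}]' --fingers 0.04

```text
time_s: 7.42
ee_pos: [529.4, 130.7, 229.9]
tool_rot: [0.998, 0.067, -0.001, 0.0]
ft_force: [0.2, -0.4, -0.5]
opening: 0.43
```

drive_tool --plan '[{"offset":[-0.068,0.327,0],"twist":0.149},{"offset":[-0.068,0.327,0],"twist":0.149},{"offset":[-0.068,0.327,0],"twist":0.149},{"offset":[-0.068,0.327,0],"twist":0.149},{"offset":[-0.068,0.327,0],"twist":0.149},{"offset":[-0.068,0.327,0],"twist":0.149},{"offset":[-0.068,0.327,0],"twist":0.149},{"offset":[-0.068,0.327,0],"twist":0.149},{"offset":[-0.068,0.327,0],"twist":0.149}]' --fingers 0.0

```text
time_s: 8.55
ee_pos: [507.1, -199.8, 230.3]
tool_rot: [1.0, -0.006, -0.0, -0.001]
ft_force: [0.5, 0.3, 0.1]
opening: 0.005
```

Run:
```python
from h import *
a=cv2.cvtColor(bot.grab_frame("top"),cv2.COLOR_RGB2BGR);b=cv2.cvtColor(bot.grab_frame("side"),cv2.COLOR_RGB2BGR)
cv2.imwrite("pics/top4.png",a)
A=cv2.resize(a[150:280,170:390],None,fx=3.6,fy=3.6,interpolation=2)
B=cv2.resize(b[150:330,180:360],(280,280))
cv2.imwrite("pics/p4.png",A);cv2.imwrite("pics/s4.png",B)
s=bot.get_state();print(s["ee_pos"],s["opening"],s["ft_force"],s["time_s"])
```

```text
[ 507.13291661 -200.49367116  230.60619464] 0.0057765178605778235 [-0.69286523 -0.20697407  1.55143509] 8.65
```

View pics/p4.png

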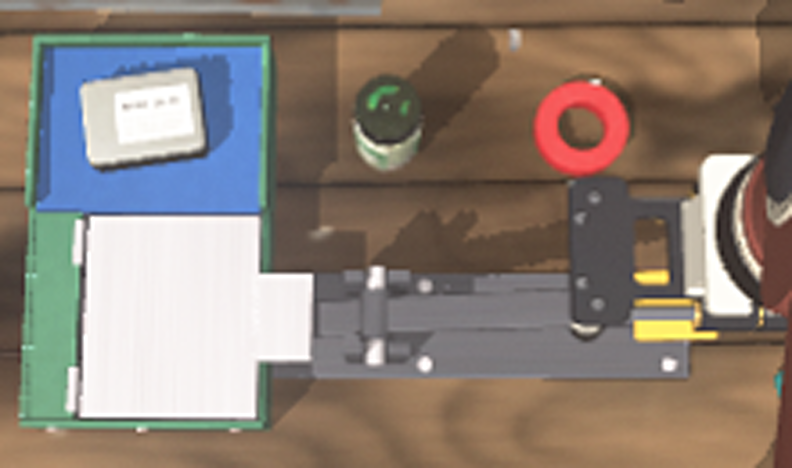

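View pics/s4.png

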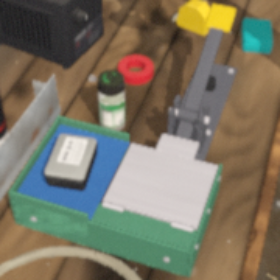

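The case lies flat on the blue shelf at crop (143,118), about 70 mm into the chest's x and well clear of the trapdoor. The closed fingers are above the pad. Now I press down, in stages.

drive_tool --plan '[{"offset":[0,0,0.045],"twist":0},{"offset":[0,0,0.07],"twist":0},{"offset":[0,0,0.078],"twist":0},{"offset":[0,0,0.085],"twist":0},{"offset":[0,0,0.092],"twist":0},{"offset":[0,0,0.099],"twist":0},{"offset":[0,0,0.106],"twist":0},{"offset":[0,0,0.113],"twist":0},{"offset":[0,0,0.12],"twist":0},{"offset":[0,0,0.12],"twist":0}]'

```text
time_s: 9.9
ee_pos: [508.6, -204.9, 112.5]
tool_rot: [1.0, -0.008, 0.003, 0.002]
ft_force: [-0.1, -2.4, 6.6]
opening: 0.004
```

Contact force is 6.6 N, as expected. Continuing down.

drive_tool --plan '[{"offset":[0,0,0.007],"twist":0},{"offset":[0,0,0.014],"twist":0},{"offset":[0,0,0.021],"twist":0},{"offset":[0,0,0.028],"twist":0},{"offset":[0,0,0.035],"twist":0},{"offset":[0,0,0.042],"twist":0},{"offset":[0,0,0.049],"twist":0},{"offset":[0,0,0.056],"twist":0},{"offset":[0,0,0.062],"twist":0},{"offset":[0,0,0.068],"twist":0},{"offset":[0,0,0.074],"twist":0},{"offset":[0,0,0.078],"twist":0},{"offset":[0,0,0.078],"twist":0}]'

```text
time_s: 11.52
ee_pos: [508.7, -203.1, 34.3]
tool_rot: [1.0, -0.008, 0.002, 0.001]
ft_force: [-0.1, -0.7, 6.1]
opening: 0.008
```

drive_tool --plan '[{"offset":[0,0,0.004],"twist":0},{"offset":[0,0,0.007],"twist":0},{"offset":[0,0,0.009],"twist":0},{"offset":[0,0,0.011],"twist":0},{"offset":[0,0,0.011],"twist":0},{"offset":[0,0,0.011],"twist":0}]'

```text
time_s: 12.28
ee_pos: [509.1, -202.4, 29.6]
tool_rot: [1.0, -0.008, 0.003, 0.001]
ft_force: [-9.3, 4.4, 48.1]
opening: 0.01
```

Run:
```python
from h import *
a=cv2.cvtColor(bot.grab_frame("top"),cv2.COLOR_RGB2BGR);b=cv2.cvtColor(bot.grab_frame("side"),cv2.COLOR_RGB2BGR)
A=cv2.resize(a[150:280,170:390],(440,260));B=cv2.resize(b[130:330,180:360],(360,400))
o=np.zeros((400,800,3),np.uint8);o[:260,:440]=A;o[:,440:]=B
cv2.imwrite("pics/p5.png",o)
s=bot.get_state();print(s["ee_pos"],s["opening"],s["ft_force"],s["time_s"])
```

```text
[ 509.12950751 -202.40649519   29.58581637] 0.00770712055689838 [-9.59902537  4.09101505 48.01274229] 12.375
```

View pics/p5.png

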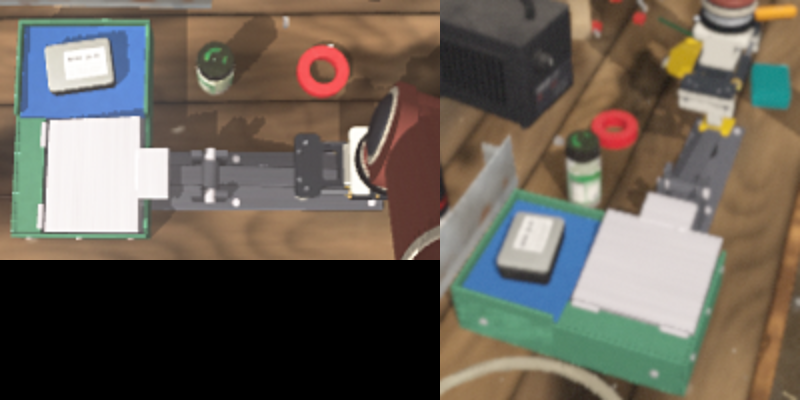

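The lever is on the stop: force jumped to 48 N at TCP z 29.6, where about 30 was expected. The side view shows the trapdoor tilted up and the case still on the shelf. I ease the push slightly.

drive_tool --plan '[{"offset":[0,0,-0.002],"twist":0},{"offset":[0,0,-0.004],"twist":0},{"offset":[0,0,-0.004],"twist":0},{"offset":[0,0,-0.004],"twist":0},{"offset":[0,0,-0.004],"twist":0}]'

```text
time_s: 13.0
ee_pos: [509.0, -202.4, 30.2]
tool_rot: [1.0, -0.008, 0.003, 0.001]
ft_force: [-4.9, 2.8, 25.5]
opening: 0.006
```

Run:
```python
from h import *
# lip corner check: expected lip edge height when raised 0.25 rad vs. shut, by projected pixel in side view
b=cv2.cvtColor(bot.grab_frame("side"),cv2.COLOR_RGB2BGR);cv2.imwrite("pics/s6.png",b)
t=np.array([571.2,68.5]);c,s_=np.cos(-.0164),np.sin(-.0164);R=np.array([[c,-s_],[s_,c]])
for a in(0,.21,.25):
    pts=[]
    for x in(-129,9):
        y,z=120-120*np.cos(a),62+120*np.sin(a);p=R@[x,y]+t;pts.append(proj("side",[*p,z]).round(1).tolist())
    print(a,pts,"in crop",[[round(440+(u-180)*2),round((v-130)*2)] for u,v in pts])
s=bot.get_state();print(s["ee_pos"],s["opening"],s["ft_force"],s["time_s"])
```

```text
0 [[318.7, 255.7], [263.0, 241.1]] in crop [[717, 251], [606, 222]]
0.21 [[319.5, 249.2], [262.5, 234.6]] in crop [[719, 238], [605, 209]]
0.25 [[319.6, 248.2], [262.4, 233.5]] in crop [[719, 236], [605, 207]]
[ 508.97081295 -202.443699     30.20688886] 0.003908824179841985 [-4.2233073   0.68327383 24.14103367] 13.05
```

The free trapdoor corners in the side crop, about (721,237) and (606,210), match a raised door (predicted (719,236) and (605,207) at 0.25 rad), not a shut one. The pad is still held at 24 N, so I hand in.

```bash
python3 -c "
from station import bot
print(bot.finish_job()); s=bot.get_state(); print(s['time_s'],s['ee_pos'],s['ft_force'])"
```

```text
the job is handed in; nothing more can be done
None
the job is handed in; nothing more can be done
```

The job is handed in at about 13 s, with the trapdoor open and the closed fingers still holding the yellow pad down. No verdict was reported.

**Case:** I pushed it with two fingers onto the blue shelf. It lies flat there, with its centre roughly 70 mm along the chest's x. I estimated that by eye from the picture; the limit is 38 mm.

**Pad and trapdoor:**
- **Pad:** I pressed it onto the rubber stop. The finger tips stopped at a height of 29.6 mm, where about 30 mm was expected, and the push reached 48 N. I then eased it to about 24 N, with the tips at 30.2 mm.
- **Trapdoor:** Its corners in the side view match an opening of about 0.21 to 0.25 rad. Two or three pixels separate those values, so the picture cannot show how far above the 0.21 rad limit it is. The tip height on the stop points to fully pressed. That view was taken at 48 N, before I eased the push.

**Bystanders:** The jar, spool and tape measure looked untouched in the last pictures. None of my checks failed or disagreed.

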